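# Clear the bonding plate and hold the test probe on its spot

## Task

Using the scraper block, sweep the three loose metal offcuts off the bonding plate into the catch tray at its end, without touching them with the gripper's fingers, and set the block back down on the worktop clear of the plate, the tray and the probe stand. Then take the spring-tipped probe out of its stand and hold it upright with its tip inside the engraved ring on the plate, pressed lightly so that the tip is pushed part of the way in, well short of its stop. Finish while still holding the probe there, and leave the specimen cup and the tape roll alone.

Things in the scene. Friction and masses are not known exactly. Their poses are not given: they have to be found in the camera images.
- bond_plate: bonding plate, fixed: bare aluminium on a dark base, 90 mm (own x) by 140 mm (own y), flat top 30 mm above the worktop. Origin on the worktop under the plate's centre; z up. At its +y end an open steel catch tray, 100 mm (x) by 82 mm (y), from y = +69 to +151 mm; floor 3 mm, walls 24 mm above the worktop, 3 mm thick, all lower than the plate's top. Screw heads at the corners are flush
- spot (a point): centre of the engraved ring on the plate's top face (dark ring, inside diameter 18 mm, outside 22 mm, with a small dot in the middle); 12 mm in x and -20 mm in y from the plate's centre. An offcut may lie on it at the start
- tray_floor (a point): middle of the tray's floor, 110 mm in +y from the plate's centre, 3 mm above the worktop
- chip_square: offcut of square bar, aluminium, 14 x 14 x 9 mm high, 12 g, lying loose on the plate; origin at the middle of its underside
- chip_round: offcut of round bar, aluminium, a disc of 16 mm diameter and 9 mm high, 12 g, lying flat and loose on the plate; origin at the middle of its underside
- chip_strip: offcut of flat bar, aluminium, 22 x 10 x 8 mm high, 12 g, lying loose on the plate; origin at the middle of its underside. At the start all three offcuts lie with their centres within 22 mm of the plate's centre line in x, and between -42 mm and +50 mm from its centre in y
- scraper: scraper block standing upright on the worktop, about 0.12 kg: a black straight bar below, 84 mm (own x) by 22 mm (y) by 20 mm high, with a ribbed grey grip on top, 56 mm (x) by 26 mm (y), from 18 to 54 mm above its underside; grip it across its 26 mm, from above. Origin at the middle of its underside, z up
- stand: probe stand, fixed to the worktop: grey block 44 x 44 mm, 70 mm high, with a flat dark lug on two sides (82 mm over both, along own x), and with an upright square through hole of 17 mm on its axis. Origin on the worktop on that axis; z up
- probe: spring-tipped test probe, 0.09 kg, standing tip down in the stand. Origin under its collar (28 mm diameter, 5 mm high), which rests on the stand's top; z up. Above it a square black sleeve, 20 x 20 mm, sides along own x and y, from 5 to 53 mm above the origin, to be gripped from above; cap to 57 mm. Below: 12 mm barrel to -42 mm, cone to -50 mm, thin tip (4 mm diameter) to -66 mm
- probe_tip (a point): end of the probe's tip, 66 mm below the probe's origin while the tip is not pressed; it moves with the tip
- plunger (a joint): how far the sprung tip is pushed into the probe, m: 0 free, 0.012 at its stop. The spring takes about 1 N to begin to move and about 5 N at the stop (350 N/m)
- cup: specimen cup, 64 mm in diameter and 64 mm high, with a lid, standing loose behind the plate; bystander, origin at the middle of its underside
- tape: roll of tape lying flat, about 72 mm in diameter and 24 mm high, loose; bystander, origin at the middle of its underside
Things that resemble listed ones, but are neither listed nor needed, are in the scene too. What is shaped like the scraper but yellow is not meant.

How it is judged:
By the outcome, as a careful person would: the job done as asked, in the order asked, and still so for the second after the job is handed in, while the arm keeps its last pose, push and grip.
It also fails if it takes over 61 s, if anything falls off the work surface, if the arm or the gripper's body presses on something with over 40 N, if the wrist force passes 120 N, or if a joint passes its speed limit or range.

## Robot

A 7-joint arm with a two-finger parallel gripper is mounted at the origin on a cart in front of the work surface, level with it; the furniture and walls round the work are solid. World frame = base frame: x ahead of the robot, y to its left, z up, the work surface at z = 0. Lengths are in m, angles in rad, forces in N, time in s.
With the tool pointing down it reaches from about 0.4 to 0.85 m from the base axis. Payload 4.5 kg.
Tool frame: the origin (TCP) lies on the centre line of the jaws, within the pads' length; the fingertips stand 14 mm ahead of it and the grasp point (between the pads) lies 5 mm behind it (nose_length is the distance from the TCP to the fingertips, in m); x points along the fingers, y is the direction in which the jaws open and shut, and the axes are right-handed (so a half turn about x gives the same grasp; the last joint's range is limited). The gripper opens to 88 mm and grips with 3 to 60 N. Pads are 18 mm wide; open, the fingers measure 123 mm over their backs; the gripper's body (75 mm by 187 mm) begins 45 mm behind the grasp point.
Start: joints at [1.169, 0.689, -0.195, 1.565, 0.157, 0.902, -0.215], TCP at [0.264, -0.567, 0.253] pointing down, gripper open.
Joint ranges: [-3.01, 3.01], [-0.46, 2.08], [-1.47, 1.51], [0.13, 2.56], [-1, 4.14], [0.04, 2.09], [-2.66, 2.66]. Speed limits (rad/s): [2.57, 2.57, 3.14, 3.14, 3.14, 3.14, 3.14].

## Interface

Orientations are given as a unit quaternion [x, y, z, w].
In Python, from plant import get_state, snapshot, camera_params, finish_job, boxes_of, silhouettes, spot_point, nose_length gives the robot as it stands.
- The arm moves only by the tool apply_moves, never from a script. Its arguments are lists of equal length, an entry for each row: "delta_pos": the shift along the tool's x, y, z in cm, a list of three; "yaw": the turn about the tool's x in rad; "gripper": the opening in per cent of the stroke, from 0 (shut) to 100 (fully open). A call has 1 to 10 rows; each row is the pose to reach, as a shift and turn from the pose measured when the call began, along the tool's axes at that moment; what a row does not reach only later rows make up. A row lasts 1/12 s, in which the tool goes at most 41.7 mm and 7.16 degrees, less where a joint would pass 70% of its speed; a pose out of reach is approached as far as the arm can. A call with a gripper value outside its range is refused whole. The fingers move at their own pace and stop on an object; "force" is the grip in N (left out, the last holds). Time passes only in rows, so rows that repeat a pose let the fingers close. It gives the time, the measured TCP pose, the force and the opening at its end, in the units of the state.
- get_state(): the state, without advancing time (a new reading comes with each control period).
- snapshot(name): name is "scene" or "top" or "wrist"; returns the picture (420x560x3 uint8, red, green, blue); there is no depth.
- camera_params(name): a dict with "fovy" (degrees; the focal length in pixels is half the picture's height over the tangent of half this angle, whatever the lens; pixels are square), "cx", "cy" (the principal point, pixels), "dist" ([k1, k2, p1, p2, k3] as OpenCV has them; the pictures are not rectified), "position" and "orientation" of the camera in the world. Camera axes: x right, y down, z forward; pixel columns grow to the right and rows downward; lengths in m; the calibration is good to about 2 mm. A picture is of the moment at which its call begins: read the wrist's pose just before it. camera_params takes no time and is no camera call; for the wrist camera it gives the pose at the moment of the call.
- finish_job(): hands the job in, once; it reports no verdict.
Trained networks look in the newest picture that a camera, given by its name, has taken for a name from the list of things; names that differ only in an ending like _2 or _b are one class to them, and where a whole thing is asked for, a point or a joint stands for the part that bears it (a point fixed in the world has none). Each returns a list of dicts, best first, with "score" (0 to 1); they miss things now and then, are a little off and sometimes report something else, mostly with a low value. They report only what shows in the picture. A call takes as long as a camera call. They do not tell look-alikes from the thing itself.
- boxes_of(thing, camera): "bbox" ([left, top, width, height] in pixels, round what is visible of it).
- silhouettes(thing, camera): "mask" (420x560 bool, what is visible of it) and "bbox" ([left, top, width, height] in pixels, round what is visible of it).
- spot_point(thing, camera): "pixel" ([column, row] in pixels: a listed point, or the origin of a listed thing).
The state is a dict: "clock": time; "q": joint angles; "qd": joint speeds; "joint_torque": joint torques, N m; "tool_pos": TCP position; "eef_rot": TCP orientation; "contact_force": force on the tool from outside, world axes, zero at the start; "moment": the same for the moment, N m; "opening": opening from 0.0 (shut) to 1.0 (fully open).
Only numpy, scipy, OpenCV 4.12 (cv2) and the standard library are available. Lean on these libraries where they do the work, as an engineer would, in place of code of your own. Each camera call takes 0.05 s, during which the arm holds its last target.

## Working session

There is one attempt and no reset: what is moved stays moved. The work goes in short steps, Python scripts to look and compute and a tool call to move; the robot and the scene stay as the last step left them, time stands still between calls to the robot, and variables do not carry over. Pictures are saved under pics/ and viewed, and the job is handed in when it is done.

Besides the shell and the picture viewer there is one more tool, called after "Emit:" as a command line: name --pt "numbers of a row" for each row, then --argument value for the rest. apply_moves: Moves the arm, as the interface text tells. Its arguments: {"type":"object","properties":{"delta_pos":{"type":"array"},"yaw":{"type":"array"},"gripper":{"type":"array"},"force":{"type":"number"}},"required":["delta_pos","yaw","gripper"]}

```bash
mkdir -p pics; ls; python3 - <<'E'
from plant import *
import cv2
s=get_state()
for k,v in s.items(): print(k,v)
print(nose_length() if callable(nose_length) else nose_length)
for n in ["scene","top"]:
    im=snapshot(n); cv2.imwrite(f"pics/{n}0.png",im[:,:,::-1]); print(n,camera_params(n))
E
```

```text
pics
clock 0.0
q [ 1.168757    0.68997911 -0.19450928  1.5663369   0.15728646  0.9024632
 -0.21512853]
qd [-0.00053386  0.00016003 -0.00014951  0.00119063 -0.00136594  0.00053473
  0.0010409 ]
joint_torque [-4.98976551e-04 -5.27569592e+01 -1.26696791e+00 -1.53433764e+01
 -5.25974901e-02  6.54484276e-03  1.62875699e-04]
tool_pos [ 0.26356543 -0.56605249  0.25191481]
eef_rot [-0.69020175 -0.15350048  0.69055759 -0.15228056]
contact_force [-0.69475304  0.5288206   0.21437521]
moment [-0.00579698  0.01569373  0.0389668 ]
opening 1.0023701261424802
0.014
scene {'fovy': 48.581402446115774, 'cx': 280.61743913944576, 'cy': 216.1429658387812, 'dist': array([0.04732507, 0.        , 0.        , 0.        , 0.        ]), 'position': array([0.06074251, 0.36238139, 0.52082039]), 'orientation': array([-0.32911655,  0.79596925, -0.46760111,  0.19865659])}
top {'fovy': 55.48404732150663, 'cx': 277.0453518479671, 'cy': 212.09563992255036, 'dist': array([-0.03983471,  0.        ,  0.        ,  0.        ,  0.        ]), 'position': array([ 0.54732294, -0.18105371,  0.96844336]), 'orientation': array([ 0.71415884, -0.69838509,  0.04414293, -0.0169357 ])}
```

View pics/scene0.png

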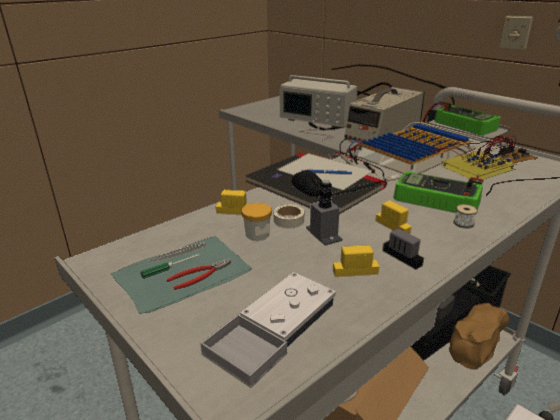

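View pics/top0.png

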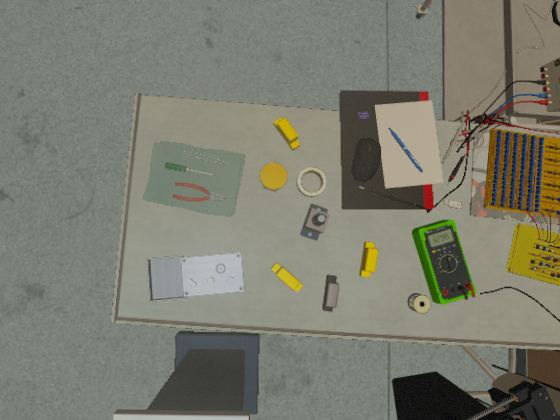

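The top view shows the plate and tray at about (197,275), the dark scraper at (331,292), the stand at (316,221), the cup at (273,176) and the tape at (311,181). There are yellow look-alikes at (287,132), (287,277) and (370,259). Next I'll take a closer crop and measure positions.

```bash
cat > h.py <<'E'
import numpy as np, cv2
from scipy.spatial.transform import Rotation as R
from plant import *
def K(p):
    f=210/np.tan(np.radians(p['fovy'])/2); return np.array([[f,0,p['cx']],[0,f,p['cy']],[0,0,1.]])
def p2w(p,px,z):
    u=cv2.undistortPoints(np.array(px,float).reshape(-1,1,2),K(p),p['dist']).reshape(-1,2)
    d=R.from_quat(p['orientation']).apply(np.c_[u,np.ones(len(u))])
    o=p['position']; t=(z-o[2])/d[:,2]; return o+d*t[:,None]
def w2p(p,X):
    X=np.atleast_2d(X); r=R.from_quat(p['orientation']).inv()
    return cv2.projectPoints(r.apply(X-p['position']),np.zeros(3),np.zeros(3),K(p),p['dist'])[0].reshape(-1,2)
E
python3 - <<'E'
from h import *
a=cv2.imread('pics/top0.png'); 
cv2.imwrite('pics/c1.png',cv2.resize(a[240:310,140:260],None,fx=6,fy=6,interpolation=cv2.INTER_CUBIC))
cv2.imwrite('pics/c2.png',cv2.resize(a[195:315,265:385],None,fx=5,fy=5,interpolation=cv2.INTER_CUBIC))
p=camera_params('top')
for t,z in [('scraper',0.0),('stand',0),('cup',0),('tape',0),('bond_plate',0),('probe',.07),('spot',.03),('tray_floor',.003),('chip_square',.03),('chip_round',.03),('chip_strip',.03)]:
    r=spot_point(t,'top'); print(t,[(np.round(q['pixel'],1).tolist(),round(q['score'],2),p2w(p,q['pixel'],z)[0].round(3).tolist()) for q in r[:5]])
E
```

```text
scraper [([367.8, 259.6], 0.87, [0.521, -0.441, 0.0]), ([286.6, 132.2], 0.8, [0.832, -0.237, 0.0]), ([327.1, 290.7], 0.7, [0.444, -0.342, 0.0]), ([285.6, 275.8], 0.66, [0.478, -0.241, 0.0])]
stand [([311.8, 221.0], 0.79, [0.612, -0.303, 0.0])]
cup [([268.0, 181.9], 0.76, [0.705, -0.194, 0.0])]
tape [([308.2, 180.9], 0.61, [0.711, -0.293, 0.0]), ([213.9, 272.7], 0.23, [0.482, -0.069, 0.0])]
bond_plate [([215.7, 274.8], 0.84, [0.477, -0.074, 0.0])]
probe [([317.8, 221.2], 0.55, [0.607, -0.308, 0.07])]
spot [([219.2, 269.2], 0.56, [0.493, -0.085, 0.03])]
tray_floor [([167.2, 277.1], 0.76, [0.47, 0.041, 0.003])]
chip_square [([230.5, 280.0], 0.42, [0.468, -0.112, 0.03])]
chip_round [([209.5, 281.1], 0.6, [0.465, -0.063, 0.03]), ([229.3, 278.0], 0.54, [0.473, -0.109, 0.03])]
chip_strip [([189.1, 284.7], 0.53, [0.456, -0.016, 0.03])]
```

View pics/c1.png

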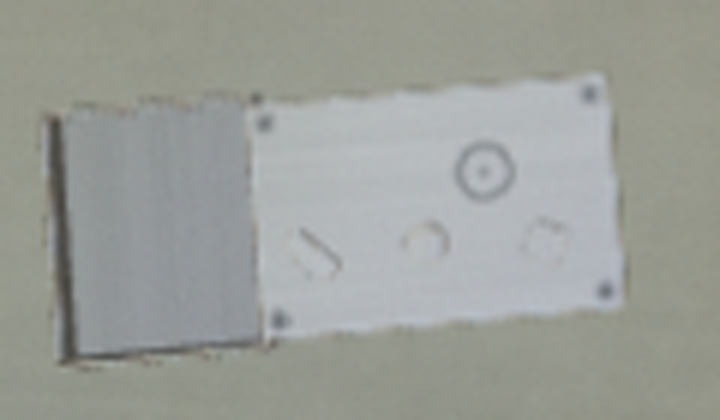

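View pics/c2.png

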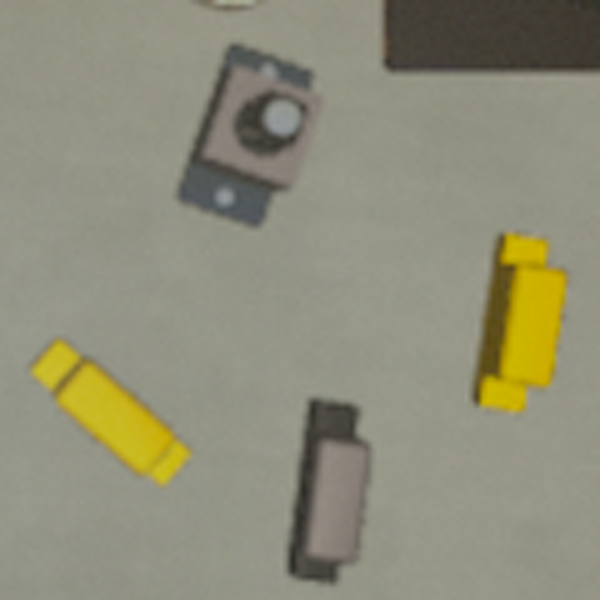

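Could be taken for the scraper: yellow at (368,259), (287,132) and (286,276), and black with a grey grip at (331,292). I choose the black and grey one, and crop c2 confirms it. Now the poses.

```bash
python3 - <<'E'
from h import *
p=camera_params('top')
c1=lambda l:np.array(l)/6.+[140,240]-0.4
c2=lambda l:np.array(l)/5.+[265,195]-0.4
def show(n,px,z):
    w=p2w(p,px,z); print(n,w[:,:2].round(4).tolist(),'mean',w.mean(0).round(4)[:2]); return w
w=show('screws TL TR BR BL',c1([(264,123),(589,93),(606,290),(280,320)]),.03)
d=(w[0]-w[1]+w[3]-w[2])/2;print('plate y ang',np.degrees(np.arctan2(d[1],d[0])),np.linalg.norm(d)); e=(w[0]-w[3]+w[1]-w[2])/2;print('ang x',np.degrees(np.arctan2(e[1],e[0])))
show('ring',c1([(485,172)]),.03)
show('chips sq rd st (top)',c1([(546,241),(425,242),(315,253)]),.037)
w=show('grip',c2([(320,437),(370,442),(355,562),(304,556)]),.054)
for i in range(4): v=w[(i+1)%4]-w[i];print(np.degrees(np.arctan2(v[1],v[0])),np.linalg.norm(v))
w=show('bar outer',c2([(311,400),(357,404),(335,582),(290,576)]),.01)
w=show('standtop',c2([(234,62),(322,93),(290,188),(203,155)]),.07)
for i in range(4): v=w[(i+1)%4]-w[i];print(np.degrees(np.arctan2(v[1],v[0])),np.linalg.norm(v))
show('lugs',c2([(232,43),(313,75),(262,226),(180,196)]),.006)
show('cap',c2([(282,118)]),.127)
show('cup',[(273.5,176)],.064);show('tape',[(311.5,181.5)],.024)
E
```

```text
screws TL TR BR BL [[0.512, -0.0016], [0.5262, -0.1268], [0.4506, -0.1355], [0.4368, -0.0106]] mean [ 0.4814 -0.0686]
plate y ang 96.39460278222064 0.12582002129608746
ang x 6.66486276318484
ring [[0.4949, -0.0875]] mean [ 0.4949 -0.0875]
chips sq rd st (top) [[0.4695, -0.1123], [0.4682, -0.0661], [0.4632, -0.0243]] mean [ 0.467  -0.0676]
grip [[0.4697, -0.3365], [0.4678, -0.3595], [0.4136, -0.3532], [0.416, -0.3298]] mean [ 0.4418 -0.3447]
-94.75013447895248 0.02311492675902626
173.32427602618736 0.05458771703805116
84.12407671643302 0.02351108087561717
-7.10635733572588 0.054140733025903644
bar outer [[0.4835, -0.3394], [0.4819, -0.3616], [0.3976, -0.352], [0.4002, -0.3304]] mean [ 0.4408 -0.3458]
standtop [[0.6391, -0.2927], [0.6259, -0.3331], [0.5824, -0.3189], [0.5965, -0.2792]] mean [ 0.611 -0.306]
-108.06384324304365 0.04247010509731114
161.95959084705683 0.04572725529930932
70.51917513303792 0.04214466921592528
-17.606069584279343 0.04468650438956908
lugs [[0.6549, -0.2995], [0.6402, -0.3394], [0.5663, -0.3153], [0.5799, -0.2753]] mean [ 0.6103 -0.3074]
cap [[0.6098, -0.3064]] mean [ 0.6098 -0.3064]
cup [[0.709, -0.2052]] mean [ 0.709  -0.2052]
tape [[0.7053, -0.2979]] mean [ 0.7053 -0.2979]
```

```bash
cat >> h.py <<'E'
def goal(xyz,jaw,s=None):
    "jaw: world angle (deg) of tool y, mod 180"
    s=s or get_state(); r=R.from_quat(s['eef_rot']); M=r.as_matrix()
    d=r.inv().apply(np.array(xyz)-s['tool_pos'])*100
    cur=np.degrees(np.arctan2(M[1,1],M[0,1])); dy=(jaw-cur+90)%180-90
    # tool x down: positive turn about tool x turns clockwise seen from above
    print('tilt x-axis',M[:,0].round(3),'jaw now',cur.round(2),'delta cm',d.round(2),'yaw rad',round(-np.radians(dy)*np.sign(-M[2,0]),4),'q7',s['q'][6].round(3),'F',np.round(s['contact_force'],2),'t',s['clock'],'op',s['opening'])
E
python3 - <<'E'
from h import *
goal([.4415,-.345,.16],83.4)
E
```

```text
tilt x-axis [ 0. -0. -1.] jaw now -65.03 delta cm [  9.28 -12.59 -25.45] yaw rad 0.551 q7 -0.215 F [ 0.3   0.24 -1.4 ] t 0.65 op 1.0011348745773843
```

Emit:
apply_moves --pt "0 -12.6 -25.5" --pt "0 -12.6 -25.5" --pt "0 -12.6 -25.5" --pt "3 -12.6 -25.5" --pt "6 -12.6 -25.5" --pt "9.3 -12.6 -25.5" --pt "9.3 -12.6 -25.5" --pt "9.3 -12.6 -25.5" --pt "9.3 -12.6 -25.5" --pt "9.3 -12.6 -25.5" --yaw '[0.1,0.2,0.3,0.4,0.5,0.551,0.551,0.551,0.551,0.551]' --gripper '[50,50,50,50,50,50,50,50,50,50]'

```text
clock: 1.48
tool_pos: [0.4421, -0.344, 0.1593]
eef_rot: [-0.706, 0.04, 0.706, 0.04]
contact_force: [-0.3, -0.6, 0.9]
opening: 0.502
```

```bash
python3 - <<'E'
from h import *
goal([.4415,-.345,.036],83.4)
im=snapshot('wrist');p=camera_params('wrist');print(p)
import pickle;pickle.dump(p,open('w1.pkl','wb'))
cv2.imwrite('pics/w1.png',im[:,:,::-1])
E
```

```text
tilt x-axis [-0.001  0.001 -1.   ] jaw now -96.46 delta cm [12.33  0.12  0.03] yaw rad 0.0024 q7 -1.107 F [-0.33 -0.63  0.87] t 1.4833 op 0.501995920387818
{'fovy': 58.812304542013365, 'cx': 281.41533736291063, 'cy': 204.75375848408552, 'dist': array([-0.02199354,  0.        ,  0.        ,  0.        ,  0.        ]), 'position': array([ 0.52543425, -0.35458681,  0.29253556]), 'orientation': array([-0.65579465,  0.73714974,  0.12110275, -0.10898513])}
```

View pics/w1.png

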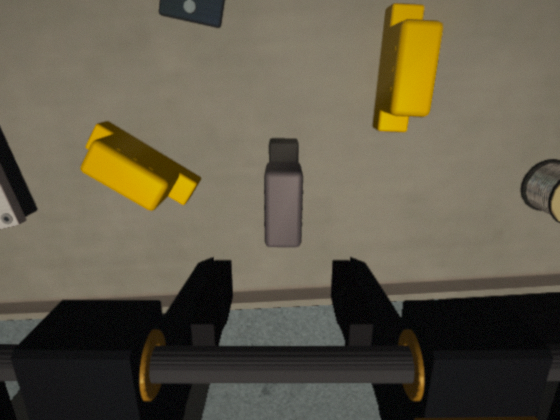

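The wrist view shows the black bar with its grey grip at about (283,205), between the open fingers and clear of the yellow blocks. I'll refine its position from this picture.

```bash
python3 - <<'E'
from h import *
p=camera_params('wrist')
w=p2w(p,[(266,170),(301,170),(301,244),(266,244)],.054);print(w.round(4),w.mean(0))
w2=p2w(p,[(271,140),(297,140)],.02);print(w2.round(4))
v=w[0]-w[3]+w[1]-w[2];print(np.degrees(np.arctan2(v[1],v[0])))
E
```

```text
[[ 0.47   -0.3384  0.054 ]
 [ 0.4673 -0.3612  0.054 ]
 [ 0.4145 -0.3559  0.054 ]
 [ 0.4173 -0.3315  0.054 ]] [ 0.44229174 -0.34673427  0.054     ]
[[ 0.4839 -0.3426  0.02  ]
 [ 0.4817 -0.3614  0.02  ]]
-6.564389269883883
```

Emit:
apply_moves --pt "4 0.2 0" --pt "8 0.2 0" --pt "11 0.2 0" --pt "12.3 0.2 0" --pt "12.3 0.2 0" --pt "12.3 0.2 0" --pt "12.3 0.2 0" --pt "12.3 0.2 0" --pt "12.3 0.2 0" --pt "12.3 0.2 0" --yaw '[0,0,0,0,0,0,0,0,0,0]' --gripper '[50,50,50,50,50,10,10,10,10,10]' --force 30

```text
clock: 2.37
tool_pos: [0.4422, -0.3488, 0.0392]
eef_rot: [0.707, -0.042, -0.705, -0.04]
contact_force: [-0.6, 0.5, 8.1]
opening: 0.292
```

Emit:
apply_moves --pt "0 0 0" --pt "0 0 0" --pt "0 0 0" --pt "-1 0 0" --pt "-2 0 0" --pt "-2 0 0" --yaw '[0,0,0,0,0,0]' --gripper '[10,10,10,10,10,10]'

```text
clock: 2.87
tool_pos: [0.4431, -0.3496, 0.0613]
eef_rot: [0.708, -0.043, -0.704, -0.039]
contact_force: [0.1, -0.0, -1.3]
opening: 0.296
```

```bash
python3 - <<'E'
from h import *
goal([.4910,-.1530,.126],96.5)
im=snapshot('wrist');
cv2.imwrite('pics/w2.png',im[:,:,::-1])
E
```

```text
tilt x-axis [ 0.005 -0.005 -1.   ] jaw now -96.64 delta cm [ -6.55 -20.05  -2.52] yaw rad -0.2294 q7 -1.11 F [ 0.09 -0.04 -1.32] t 2.8667 op 0.295657052853796
```

View pics/w2.png

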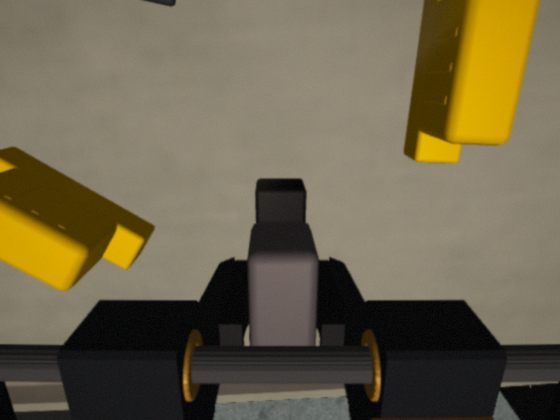

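Held (opening 26 mm). There was an 8 N upward force during the closing and the TCP ended 3 mm high, so I'll check the block's height in the grip before sweeping.

Emit:
apply_moves --pt "-3.5 0 0" --pt "-6.5 0 0" --pt "-6.5 -4 -0.5" --pt "-6.5 -8 -1" --pt "-6.5 -12 -1.5" --pt "-6.5 -16 -2" --pt "-6.5 -20 -2.5" --pt "-6.5 -20 -2.5" --pt "-6.5 -20 -2.5" --pt "-6.5 -20 -2.5" --yaw '[0,0,-0.05,-0.1,-0.15,-0.2,-0.229,-0.229,-0.229,-0.229]' --gripper '[10,10,10,10,10,10,10,10,10,10]'

```text
clock: 3.75
tool_pos: [0.4905, -0.1536, 0.1249]
eef_rot: [0.707, 0.038, -0.704, 0.042]
contact_force: [-0.9, -0.7, -1.9]
opening: 0.296
```

```bash
python3 - <<'E'
from h import *
goal([.4910,-.1530,.07],96.5)
im=snapshot('wrist');
cv2.imwrite('pics/w3.png',im[:,:,::-1])
im=snapshot('scene')[:,:,::-1];
cv2.imwrite('pics/s3.png',cv2.resize(im[180:390,190:470],None,fx=2.8,fy=2.8,interpolation=cv2.INTER_CUBIC))
E
```

```text
tilt x-axis [ 0.005 -0.006 -1.   ] jaw now -83.5 delta cm [ 5.49 -0.09 -0.04] yaw rad -0.0001 q7 -1.251 F [-0.94 -0.68 -1.88] t 3.75 op 0.29555790142372473
```

View pics/w3.png

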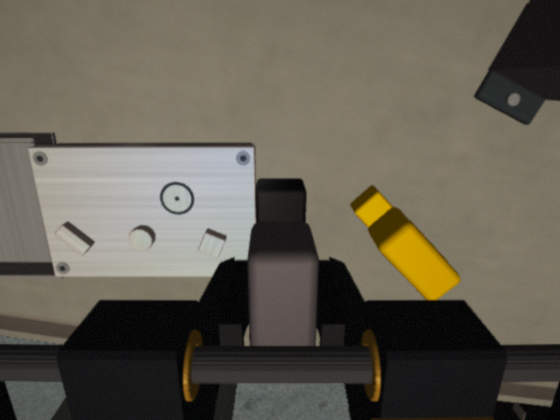

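View pics/s3.png

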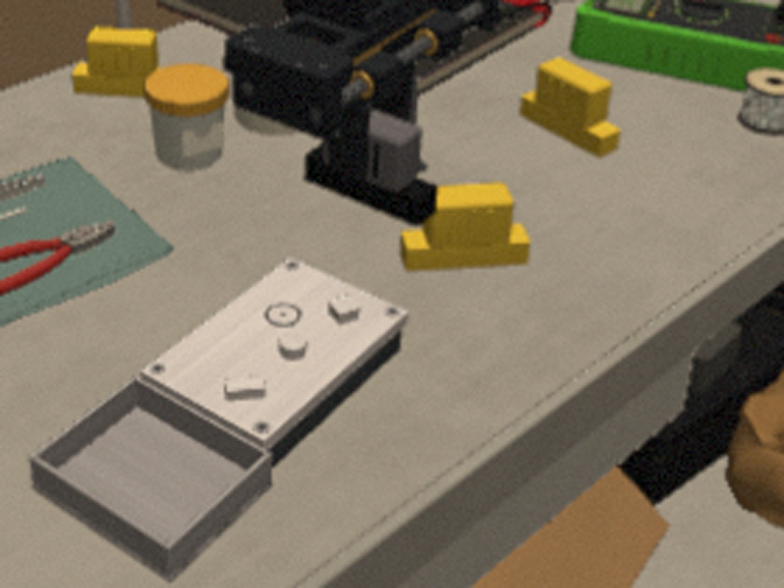

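```bash
python3 - <<'E'
from h import *
from scipy.optimize import least_squares
ps=camera_params('scene'); pw=camera_params('wrist')
w=p2w(pw,[(40,158),(243,158),(62,268)],.03);print('screws TL TR BL',w.round(4)[:,:2].tolist())
v=w[0]-w[1];print(np.degrees(np.arctan2(v[1],v[0]))-90, 'center',((w[1]+w[2])/2).round(4))
print('ring',p2w(pw,[(177,198)],.03).round(4))
ch=p2w(pw,[(213,239),(142,235),(77,236)],.038);print('chips top',ch.round(4)[:,:2].tolist())
t=np.radians(6.5);x=np.array([np.cos(t),np.sin(t),0]);y=np.array([-np.sin(t),np.cos(t),0])
c=np.array([.4905,-.1536,0])
px=np.array([(306,180),(415,222),(306,157)])/2.8+[190,180]
off=[(42,11,0),(-42,11,0),(42,11,20)]
print(px)
for z in (.08,.085,.09,.095):
    X=[c+x*a/1e3+y*b/1e3+[0,0,z+h/1e3] for a,b,h in off]; print(z,w2p(ps,X).round(1).tolist())
E
```

```text
screws TL TR BL [[0.5121, -0.0018], [0.5255, -0.1273], [0.4361, -0.0096]]
6.076333129179162 center [ 0.4808 -0.0684  0.03  ]
ring [[ 0.4951 -0.0873  0.03  ]]
chips top [[0.4727, -0.1128], [0.4706, -0.0675], [0.4653, -0.0258]]
[[299.28571429 244.28571429]
 [338.21428571 259.28571429]
 [299.28571429 236.07142857]]
0.08 [[296.4, 246.8], [337.1, 263.8], [296.5, 237.1]]
0.085 [[296.4, 244.4], [337.3, 261.3], [296.5, 234.6]]
0.09 [[296.4, 242.0], [337.4, 258.8], [296.5, 232.1]]
0.095 [[296.4, 239.5], [337.6, 256.2], [296.5, 229.6]]
```

Emit:
apply_moves --pt "0 -1.66 0" --pt "3 -1.66 0" --pt "5 -1.66 0" --pt "5 -1.66 0" --pt "5 -1.66 0" --pt "5 -1.66 0" --yaw '[0,0,0,0,0,0]' --gripper '[10,10,10,10,10,10]'

```text
clock: 4.35
tool_pos: [0.4885, -0.1403, 0.0755]
eef_rot: [0.708, 0.036, -0.704, 0.041]
contact_force: [0.5, 0.2, -1.2]
opening: 0.291
```

Emit:
apply_moves --pt "0.1 0 0" --pt "0.2 0 0" --pt "0.3 0 0" --pt "0.3 0 0" --pt "0.3 0 0" --yaw '[0,0,0,0,0]' --gripper '[10,10,10,10,10]'

```text
clock: 4.77
tool_pos: [0.4887, -0.1403, 0.0727]
eef_rot: [0.708, 0.036, -0.704, 0.041]
contact_force: [0.2, 0.4, -1.3]
opening: 0.293
```

Emit:
apply_moves --pt "0.1 0 0" --pt "0.2 0 0" --pt "0.2 0 0" --pt "0.2 0 0" --yaw '[0,0,0,0]' --gripper '[10,10,10,10]'

```text
clock: 5.1
tool_pos: [0.4886, -0.1403, 0.0706]
eef_rot: [0.708, 0.036, -0.704, 0.041]
contact_force: [-0.4, 0.2, -1.3]
opening: 0.292
```

```bash
python3 - <<'E'
from h import *
goal([.4727,.005,.07],96.5)
im=snapshot('scene')[:,:,::-1];
cv2.imwrite('pics/s4.png',cv2.resize(im[210:350,210:370],None,fx=5,fy=5,interpolation=cv2.INTER_CUBIC)[:600])
E
```

```text
tilt x-axis [ 0.005 -0.007 -1.   ] jaw now -83.8 delta cm [-5.000e-02 -1.462e+01  1.000e-02] yaw rad -0.0053 q7 -1.275 F [-0.35  0.19 -1.28] t 5.1 op 0.2922581263787163
```

View pics/s4.png

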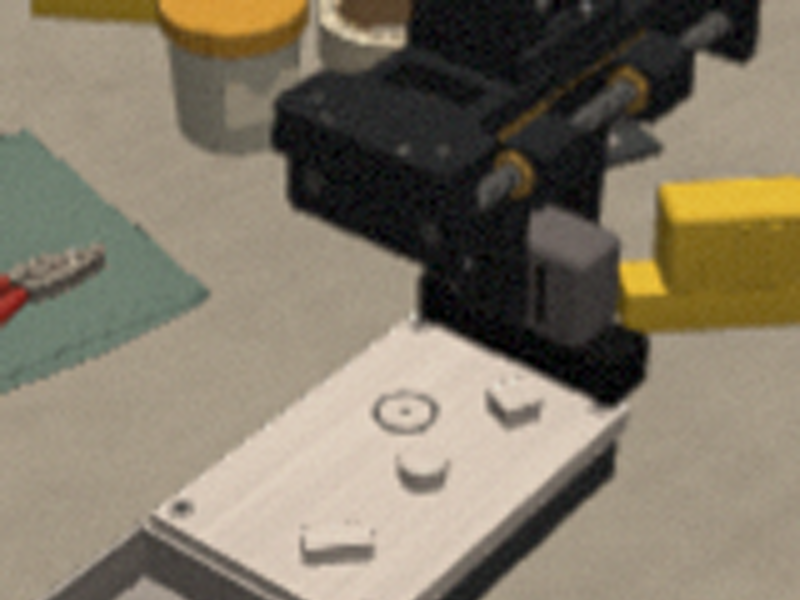

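Emit:
apply_moves --pt "0.05 0 0" --pt "0.05 -1 0" --pt "0.05 -2 0" --pt "0.05 -3 0" --pt "0.05 -4 0" --pt "0.05 -5 0" --pt "0.05 -6 0" --pt "0.05 -7 0" --pt "0.05 -7.5 0" --pt "0.05 -7.5 0" --yaw '[0,0,0,0,0,0,0,0,0,0]' --gripper '[10,10,10,10,10,10,10,10,10,10]'

```text
clock: 5.98
tool_pos: [0.4804, -0.0638, 0.0696]
eef_rot: [0.708, 0.037, -0.704, 0.041]
contact_force: [-0.3, -0.3, -1.7]
opening: 0.294
```

```bash
python3 - <<'E'
from h import *
goal([.4727,.005,.0705],96.3)
im=snapshot('scene')[:,:,::-1];
cv2.imwrite('pics/s5.png',cv2.resize(im[240:390,180:360],None,fx=4,fy=4,interpolation=cv2.INTER_CUBIC)[:600])
im=snapshot('wrist');
cv2.imwrite('pics/w5.png',im[:,:,::-1])
E
```

```text
tilt x-axis [ 0.005 -0.006 -1.   ] jaw now -83.65 delta cm [-0.14 -6.92  0.  ] yaw rad 0.0009 q7 -1.365 F [-0.31 -0.28 -1.67] t 5.9833 op 0.29415822837178685
```

View pics/s5.png

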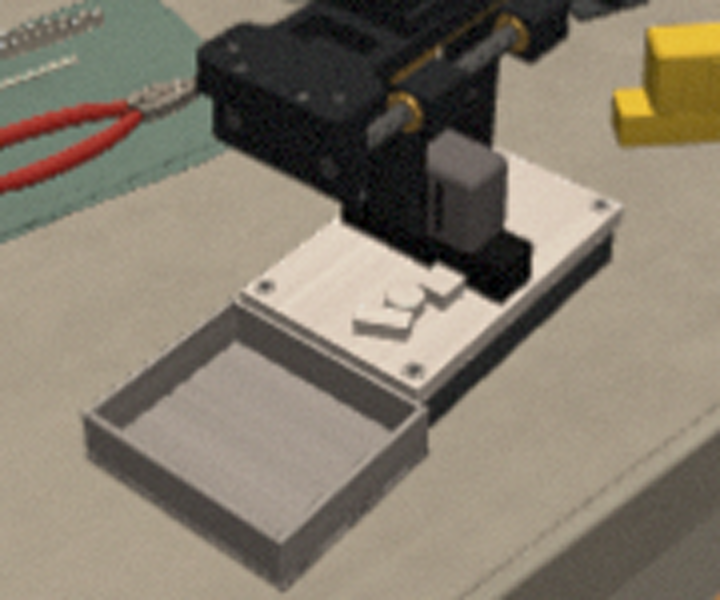

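View pics/w5.png

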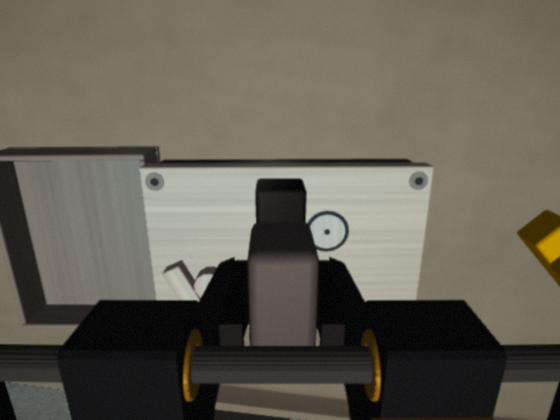

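The chips are lined up ahead of the bar. I'll continue at the same speed past the plate's end.

Emit:
apply_moves --pt "0 -1 0" --pt "0 -2 0" --pt "0 -3 0" --pt "0 -4 0" --pt "0 -5 0" --pt "0 -6 0" --pt "0 -6.8 0" --pt "0 -7.2 0" --pt "0 -7.2 0" --pt "0 -7.2 0" --yaw '[0,0,0,0,0,0,0,0,0,0]' --gripper '[10,10,10,10,10,10,10,10,10,10]'

```text
clock: 6.92
tool_pos: [0.4728, 0.0066, 0.0692]
eef_rot: [0.708, 0.036, -0.704, 0.041]
contact_force: [0.6, 1.4, 2.2]
opening: 0.294
```

```bash
python3 - <<'E'
from h import *
goal([.4727,.005,.0705],96.3)
im=snapshot('scene')[:,:,::-1];
cv2.imwrite('pics/s6.png',cv2.resize(im[240:390,180:360],None,fx=4,fy=4,interpolation=cv2.INTER_CUBIC)[:600])
im=snapshot('wrist');
cv2.imwrite('pics/w6.png',im[:,:,::-1])
E
```

```text
tilt x-axis [ 0.005 -0.007 -1.   ] jaw now -83.73 delta cm [-0.13  0.16  0.03] yaw rad -0.0005 q7 -1.451 F [0.57 1.36 2.16] t 6.9167 op 0.29406516583926934
```

View pics/s6.png

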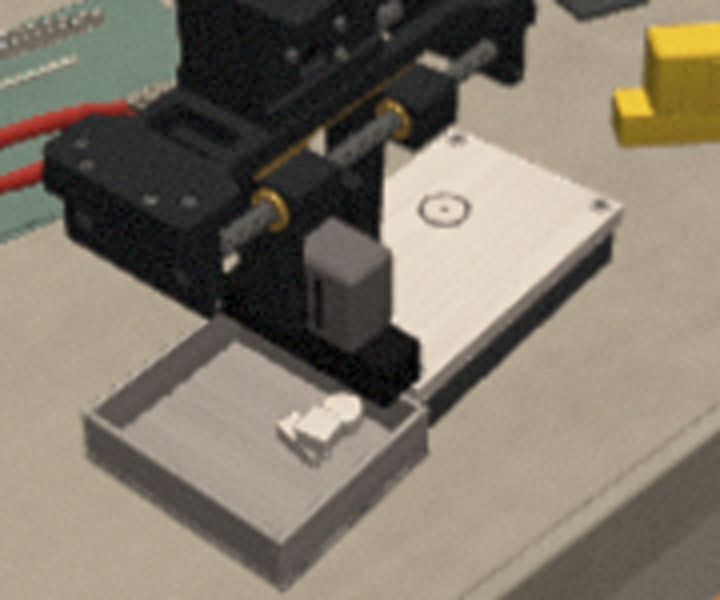

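View pics/w6.png

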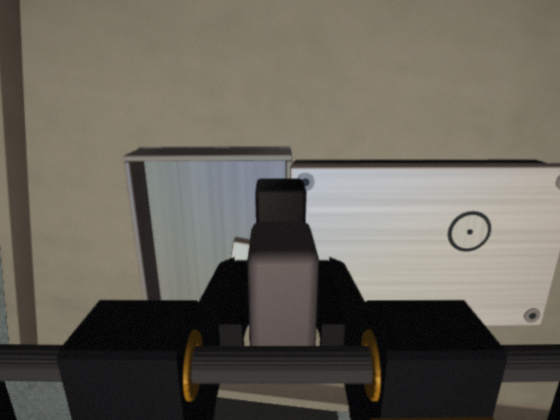

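The chips are off the plate. I'll lift and check that none is perched.

Emit:
apply_moves --pt "-1 0 0" --pt "-3 0 0" --pt "-6 0 0" --pt "-6 0 0" --pt "-6 4 0" --pt "-6 8 0" --pt "-6 12 0" --pt "-6 14 0" --pt "-6 14 0" --yaw '[0,0,0,0,0,0,0,0,0]' --gripper '[10,10,10,10,10,10,10,10,10]'

```text
clock: 7.77
tool_pos: [0.4873, -0.1404, 0.1305]
eef_rot: [0.708, 0.03, -0.704, 0.039]
contact_force: [0.7, 0.9, -2.1]
opening: 0.293
```

```bash
python3 - <<'E'
from h import *
goal([.4422,-.346,.15],83.4)
im=snapshot('scene')[:,:,::-1];
cv2.imwrite('pics/s7.png',cv2.resize(im[240:390,180:360],None,fx=4,fy=4,interpolation=cv2.INTER_CUBIC)[:600])
im=snapshot('wrist');
cv2.imwrite('pics/w7.png',im[:,:,::-1])
E
```

```text
tilt x-axis [ 0.007 -0.012 -1.   ] jaw now -84.4 delta cm [-1.74 20.05  6.49] yaw rad 0.213 q7 -1.261 F [ 0.71  0.9  -2.12] t 7.7667 op 0.29304508957133496
```

View pics/s7.png

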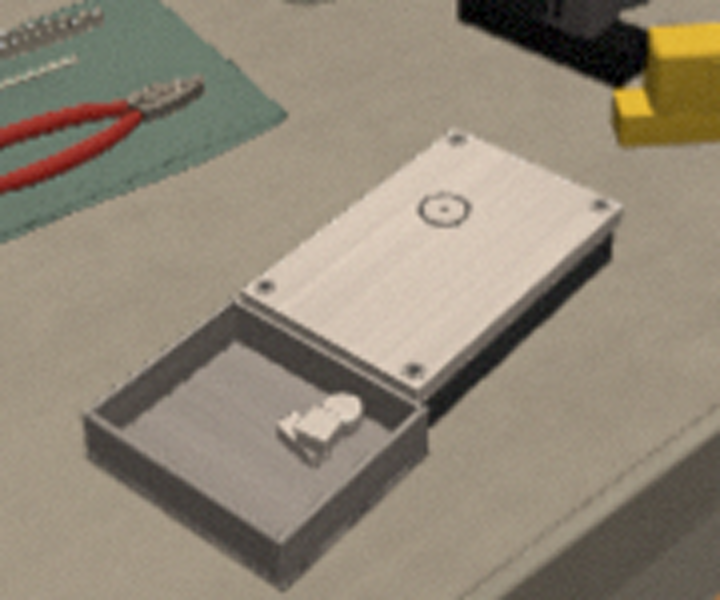

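View pics/w7.png

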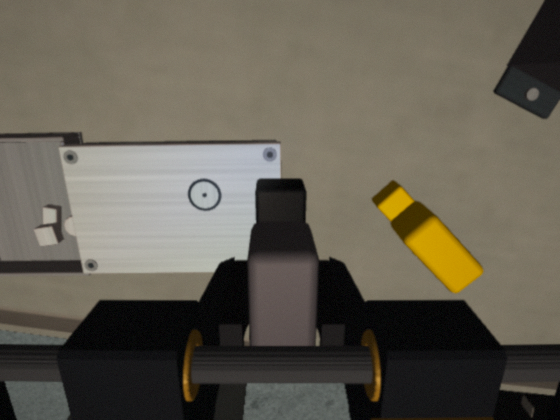

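The plate is clear and all three chips lie in the tray. Now the block goes back to where it stood.

Emit:
apply_moves --pt "-1.7 4 1.3" --pt "-1.7 8 2.6" --pt "-1.7 12 4" --pt "-1.7 16 5.2" --pt "-1.7 20 6.5" --pt "-1.7 20 6.5" --pt "-1.7 20 6.5" --pt "-1.7 20 6.5" --yaw '[0.05,0.1,0.15,0.2,0.213,0.213,0.213,0.213]' --gripper '[10,10,10,10,10,10,10,10]'

```text
clock: 8.53
tool_pos: [0.4437, -0.3376, 0.148]
eef_rot: [0.708, -0.039, -0.704, -0.036]
contact_force: [0.8, 1.1, -1.6]
opening: 0.291
```

```bash
python3 - <<'E'
from h import *
goal([.4422,-.346,.045],83.4)
E
```

```text
tilt x-axis [ 0.004 -0.005 -1.   ] jaw now -96.09 delta cm [10.3   0.8   0.11] yaw rad 0.0089 q7 -1.091 F [ 0.79  1.12 -1.59] t 8.5333 op 0.29086742126858073
```

Emit:
apply_moves --pt "0 0.8 0.1" --pt "3 0.8 0.1" --pt "7 0.8 0.1" --pt "9.5 0.8 0.1" --pt "10.2 0.8 0.1" --pt "10.3 0.8 0.1" --pt "10.3 0.8 0.1" --pt "10.3 0.8 0.1" --yaw '[0,0,0,0,0,0,0,0]' --gripper '[10,10,10,10,10,10,10,10]'

```text
clock: 9.2
tool_pos: [0.4435, -0.3461, 0.0465]
eef_rot: [0.709, -0.039, -0.704, -0.035]
contact_force: [0.0, 0.3, -1.6]
opening: 0.294
```

Emit:
apply_moves --pt "0.1 0 0" --pt "0.2 0 0" --pt "0.3 0 0" --pt "0.4 0 0" --pt "0.4 0 0" --pt "0.4 0 0" --yaw '[0,0,0,0,0,0]' --gripper '[10,10,10,10,10,10]'

```text
clock: 9.7
tool_pos: [0.4435, -0.3461, 0.0425]
eef_rot: [0.709, -0.039, -0.704, -0.035]
contact_force: [-0.8, 0.1, -2.0]
opening: 0.294
```

Emit:
apply_moves --pt "0.1 0 0" --pt "0.2 0 0" --pt "0.3 0 0" --pt "0.3 0 0" --pt "0.3 0 0" --yaw '[0,0,0,0,0]' --gripper '[10,10,10,10,10]'

```text
clock: 10.12
tool_pos: [0.4434, -0.3461, 0.0394]
eef_rot: [0.709, -0.039, -0.704, -0.035]
contact_force: [-0.3, 0.2, -1.7]
opening: 0.295
```

Emit:
apply_moves --pt "0.1 0 0" --pt "0.2 0 0" --pt "0.2 0 0" --pt "0.2 0 0" --yaw '[0,0,0,0]' --gripper '[10,10,10,10]'

```text
clock: 10.45
tool_pos: [0.4437, -0.3455, 0.0387]
eef_rot: [0.709, -0.039, -0.704, -0.035]
contact_force: [-1.8, 3.0, 10.7]
opening: 0.291
```

Contact with the worktop. I'll release to 50 %, retreat and check.

Emit:
apply_moves --pt "-0.05 0 0" --pt "-0.05 0 0" --pt "-0.05 0 0" --pt "-0.05 0 0" --pt "-0.05 0 0" --pt "-2 0 0" --pt "-5 0 0" --pt "-9 0 0" --pt "-12 0 0" --pt "-13 0 0" --yaw '[0,0,0,0,0,0,0,0,0,0]' --gripper '[35,42,48,48,48,48,48,48,48,48]'

```text
clock: 11.28
tool_pos: [0.4444, -0.3463, 0.1728]
eef_rot: [0.711, -0.04, -0.702, -0.034]
contact_force: [-0.2, -0.2, -0.3]
opening: 0.483
```

```bash
python3 - <<'E'
from h import *
im=snapshot('wrist');p=camera_params('wrist')
cv2.imwrite('pics/w8.png',im[:,:,::-1])
goal([.60,-.306,.23],107.7)
E
```

```text
tilt x-axis [ 0.013 -0.01  -1.   ] jaw now -96.04 delta cm [ -5.57  -5.6  -15.12] yaw rad -0.4144 q7 -1.08 F [-0.2  -1.45  0.44] t 11.3333 op 0.48105940860169866
```

View pics/w8.png

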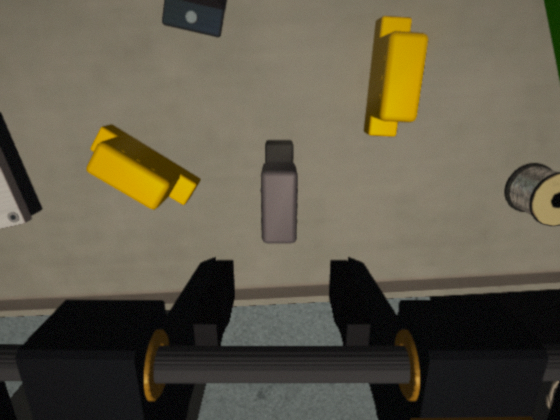

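The block stands upright at (280,190) and is clear of everything. Now over to the probe.

Emit:
apply_moves --pt "-4 0 0" --pt "-5.6 -1.5 -4" --pt "-5.6 -3 -8" --pt "-5.6 -4.5 -12" --pt "-5.6 -5.6 -15.1" --pt "-5.6 -5.6 -15.1" --pt "-5.6 -5.6 -15.1" --pt "-5.6 -5.6 -15.1" --yaw '[0,-0.1,-0.2,-0.3,-0.4,-0.414,-0.414,-0.414]' --gripper '[60,60,60,60,60,60,60,60]'

```text
clock: 12.0
tool_pos: [0.5984, -0.3061, 0.2282]
eef_rot: [0.701, 0.105, -0.696, 0.112]
contact_force: [-0.7, 0.2, 0.4]
opening: 0.597
```

```bash
python3 - <<'E'
from h import *
goal([.6105,-.3065,.20],107.7)
im=snapshot('wrist')[:,:,::-1]
cv2.imwrite('pics/w9.png',im);cv2.imwrite('pics/w9c.png',cv2.resize(im[120:300,180:390],None,fx=3.3,fy=3.3,interpolation=cv2.INTER_CUBIC))
t=snapshot('top')[:,:,::-1]
E
```

```text
tilt x-axis [ 0.009 -0.009 -1.   ] jaw now -72.38 delta cm [ 2.83  0.37 -1.12] yaw rad -0.0014 q7 -0.921 F [-0.68  0.18  0.37] t 12.0 op 0.5971997491367164
```

View pics/w9.png

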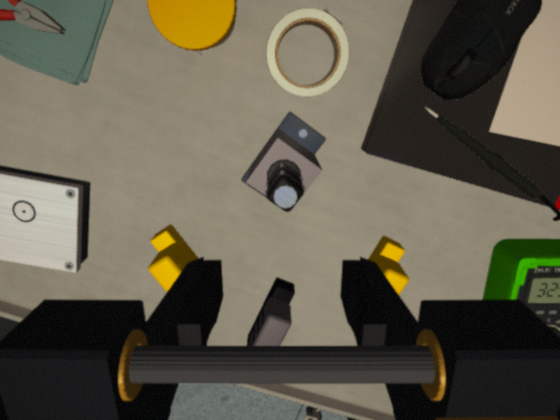

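View pics/w9c.png

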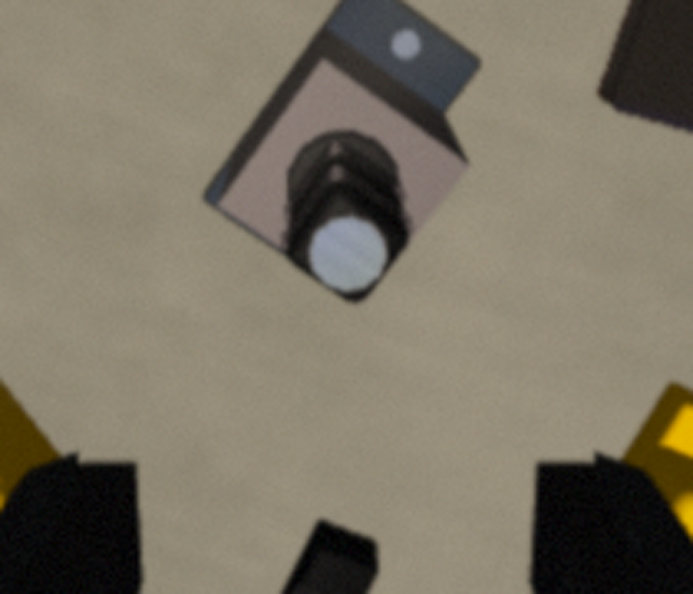

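The stand and sleeve appear turned about 35° from my jaw guess. I had misread the stand's angle: it is −18°, not +18°. I'll turn the jaws to 72°.

Emit:
apply_moves --pt "1 0.4 -1.1" --pt "2 0.4 -1.1" --pt "2.8 0.4 -1.1" --pt "2.8 0.4 -1.1" --pt "2.8 0.4 -1.1" --pt "2.8 0.4 -1.1" --pt "2.8 0.4 -1.1" --yaw '[0.1,0.22,0.34,0.46,0.58,0.623,0.623]' --gripper '[60,60,60,60,60,60,60]'

```text
clock: 12.68
tool_pos: [0.6083, -0.3089, 0.2012]
eef_rot: [0.701, -0.116, -0.695, -0.11]
contact_force: [-0.6, 0.2, 0.2]
opening: 0.6
```

```bash
python3 - <<'E'
from h import *
goal([.6105,-.3065,.095],72)
im=snapshot('wrist')[:,:,::-1]
cv2.imwrite('pics/w10c.png',cv2.resize(im[120:300,180:390],None,fx=3.3,fy=3.3,interpolation=cv2.INTER_CUBIC))
E
```

```text
tilt x-axis [ 0.008 -0.011 -1.   ] jaw now -108.37 delta cm [ 1.062e+01 -3.700e-01 -1.000e-02] yaw rad -0.0064 q7 -1.416 F [-0.63  0.23  0.17] t 12.6833 op 0.6004154614574886
```

View pics/w10c.png

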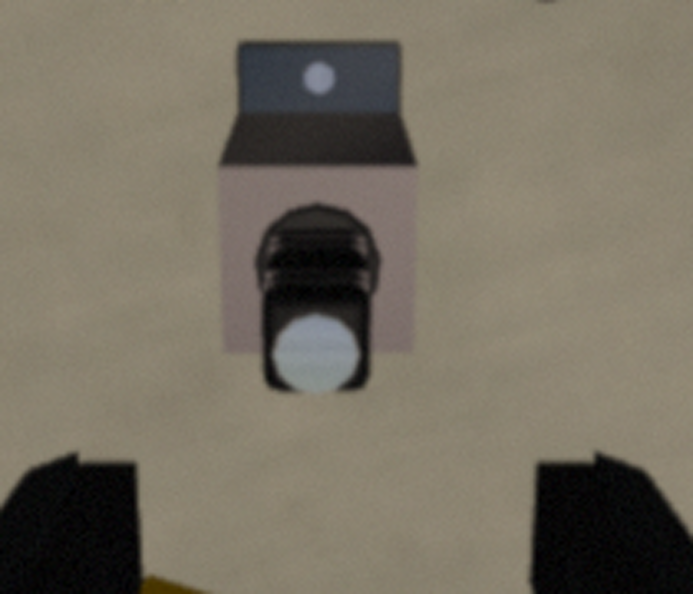

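The sleeve now lines up with the jaws. I'll measure the cap's centre from this picture.

```bash
python3 - <<'E'
from h import *
p=camera_params('wrist')
f=lambda l:np.array(l)/3.3+[180,120]-.35
print(p2w(p,f([(316,352)]),.127).round(4),p2w(p,f([(265,388),(369,388)]),.123).round(4))
w=p2w(p,f([(220,165),(415,165),(413,352),(225,352)]),.07);print(w.mean(0).round(4))
v=w[1]-w[0];print(np.degrees(np.arctan2(v[1],v[0])),np.linalg.norm(v))
goal([.6105,-.3065,.095],72)
E
```

```text
[[ 0.611  -0.3054  0.127 ]] [[ 0.6057 -0.2936  0.123 ]
 [ 0.5996 -0.312   0.123 ]]
[ 0.6107 -0.3054  0.07  ]
-108.36207098139876 0.04283338802790225
tilt x-axis [ 0.009 -0.011 -1.   ] jaw now -108.22 delta cm [ 1.063e+01 -3.600e-01  1.000e-02] yaw rad -0.0039 q7 -1.414 F [ 0.04 -0.33 -0.19] t 12.7333 op 0.596201185732394
```

Emit:
apply_moves --pt "2 -0.45 0" --pt "4 -0.45 0" --pt "7 -0.45 0" --pt "9.5 -0.45 0" --pt "10.6 -0.45 0" --pt "10.6 -0.45 0" --pt "10.6 -0.45 0" --pt "10.6 -0.45 0" --yaw '[0,0,0,0,0,0,0,0]' --gripper '[60,60,60,60,60,60,60,60]'

```text
clock: 13.4
tool_pos: [0.6118, -0.3065, 0.097]
eef_rot: [0.703, -0.116, -0.694, -0.108]
contact_force: [-0.1, 0.4, 1.7]
opening: 0.602
```

Emit:
apply_moves --pt "0 0 0" --pt "0 0 0" --pt "0 0 0" --pt "0 0 0" --pt "0 0 0" --pt "0 0 0" --pt "0 0 0" --pt "0 0 0" --yaw '[0,0,0,0,0,0,0,0]' --gripper '[40,30,10,10,10,10,10,10]' --force 40

```text
clock: 14.07
tool_pos: [0.6119, -0.3066, 0.0973]
eef_rot: [0.703, -0.116, -0.693, -0.108]
contact_force: [-0.6, 0.6, 3.3]
opening: 0.221
```

```bash
python3 - <<'E'
from h import *
goal([.6117,-.3062,.19],72)
E
```

```text
tilt x-axis [ 0.011 -0.012 -1.   ] jaw now -108.23 delta cm [-9.27  0.05 -0.11] yaw rad -0.004 q7 -1.413 F [-0.55  0.64  3.29] t 14.0667 op 0.22096367839392247
```

Emit:
apply_moves --pt "-1 0 0" --pt "-2.5 0 0" --pt "-4 0 0" --pt "-5.5 0 -0.1" --pt "-7 0 -0.1" --pt "-8.5 0 -0.1" --pt "-9.3 0 -0.1" --pt "-9.3 0 -0.1" --yaw '[0,0,0,0,0,0,0,0]' --gripper '[10,10,10,10,10,10,10,10]'

```text
clock: 14.73
tool_pos: [0.6128, -0.3063, 0.1927]
eef_rot: [0.704, -0.116, -0.692, -0.108]
contact_force: [0.1, 0.6, -1.0]
opening: 0.227
```

```bash
python3 - <<'E'
from h import *
goal([.4955,-.0872,.165],90)
im=snapshot('scene')[:,:,::-1]
cv2.imwrite('pics/s11.png',cv2.resize(im[120:270,220:420],None,fx=4,fy=4,interpolation=cv2.INTER_CUBIC))
E
```

```text
tilt x-axis [ 0.015 -0.014 -1.   ] jaw now -108.24 delta cm [  2.29 -17.16  18.05] yaw rad -0.3183 q7 -1.42 F [ 0.08  0.6  -1.  ] t 14.7333 op 0.22693821596798125
```

View pics/s11.png

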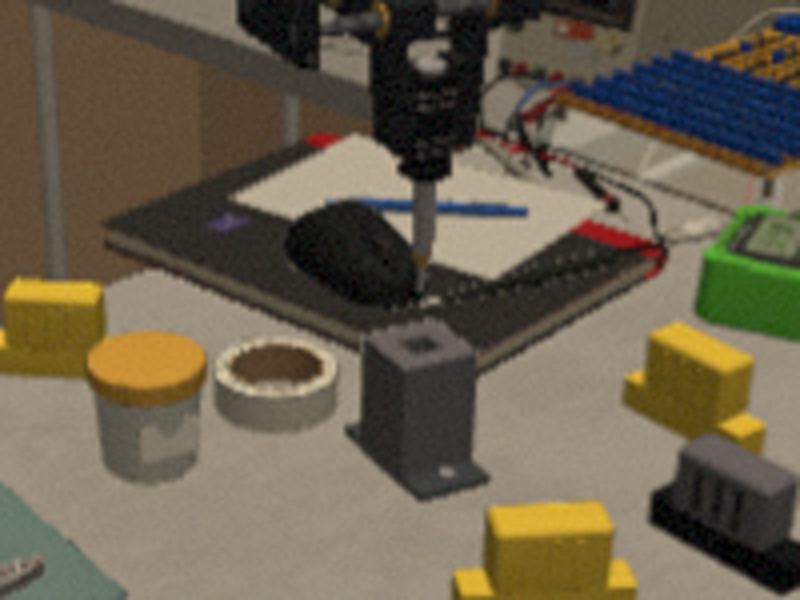

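The probe is out of the stand and hangs upright. I'll carry it over the ring.

Emit:
apply_moves --pt "0 -2.4 2.5" --pt "0 -4.8 5" --pt "0 -7.2 7.5" --pt "0 -9.6 10" --pt "0 -12 12.5" --pt "0 -14.4 15" --pt "0 -17.2 18" --pt "2 -17.2 18" --pt "2.3 -17.2 18" --pt "2.3 -17.2 18" --yaw '[0,0,0,0,0,0,0,0,0,0]' --gripper '[10,10,10,10,10,10,10,10,10,10]'

```text
clock: 15.62
tool_pos: [0.4944, -0.0866, 0.1627]
eef_rot: [0.702, -0.116, -0.694, -0.108]
contact_force: [0.0, 0.2, -1.1]
opening: 0.223
```

```bash
python3 - <<'E'
from h import *
goal([.4955,-.0872,.135],72)
im=snapshot('wrist')[:,:,::-1]
cv2.imwrite('pics/w12.png',im)
im=snapshot('scene')[:,:,::-1]
cv2.imwrite('pics/s12.png',cv2.resize(im[180:380,200:400],None,fx=3,fy=3,interpolation=cv2.INTER_CUBIC))
im=snapshot('top')[:,:,::-1]
cv2.imwrite('pics/t12.png',im)
E
```

```text
tilt x-axis [ 0.01  -0.013 -1.   ] jaw now -108.21 delta cm [ 2.77 -0.   -0.08] yaw rad -0.0036 q7 -1.67 F [ 0.01  0.23 -1.12] t 15.6167 op 0.22324229980378468
```

View pics/w12.png

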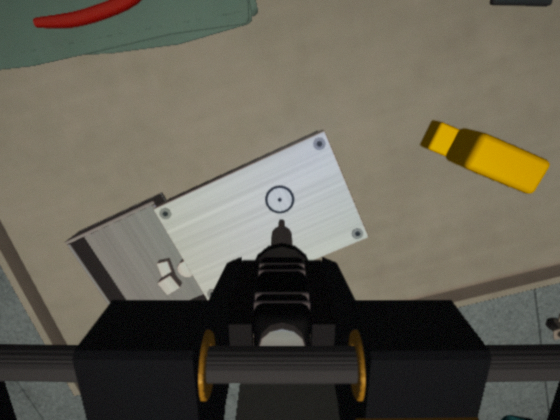

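View pics/s12.png

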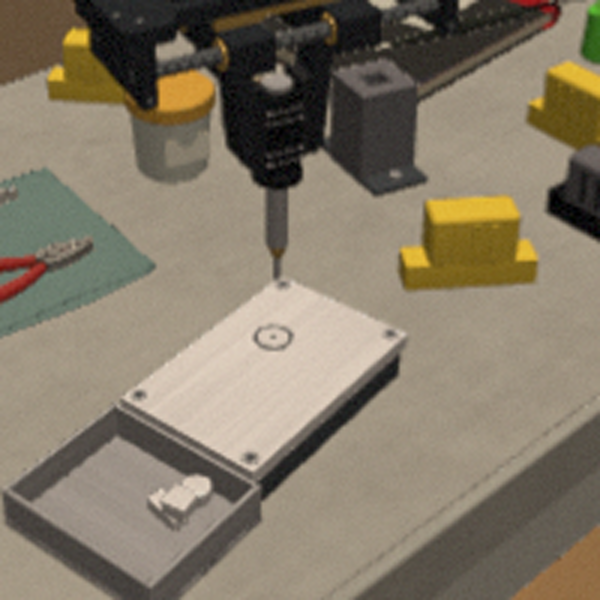

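```bash
python3 - <<'E'
from h import *
pw=camera_params('wrist');ps=camera_params('scene')
for z in (.066,.0694,.072):
    print(z,'wrist',p2w(pw,[(281,220.5)],z).round(4)[0],'scene',p2w(ps,[np.array((277,281))/3+[200,180]-.35],z).round(4)[0])
print('ring',p2w(pw,[(280,199.5)],.03).round(4), p2w(ps,[np.array((273,337))/3+[200,180]-.35],.03).round(4))
E
```

```text
0.066 wrist [ 0.493  -0.0868  0.066 ] scene [ 0.4955 -0.0902  0.066 ]
0.0694 wrist [ 0.4942 -0.0872  0.0694] scene [ 0.4922 -0.0868  0.0694]
0.072 wrist [ 0.4951 -0.0875  0.072 ] scene [ 0.4898 -0.0842  0.072 ]
ring [[ 0.4965 -0.0875  0.03  ]] [[ 0.4947 -0.0863  0.03  ]]
```

Emit:
apply_moves --pt "0.8 0 -0.15" --pt "1.6 0 -0.15" --pt "2.4 0 -0.15" --pt "3.0 0 -0.15" --pt "3.0 0 -0.15" --pt "3.0 0 -0.15" --yaw '[0,0,0,0,0,0]' --gripper '[10,10,10,10,10,10]'

```text
clock: 16.27
tool_pos: [0.4974, -0.0891, 0.1335]
eef_rot: [0.703, -0.117, -0.693, -0.109]
contact_force: [-0.1, 0.6, -1.1]
opening: 0.222
```

```bash
python3 - <<'E'
from h import *
goal([.4955,-.0872,.12],72)
im=snapshot('wrist')[:,:,::-1]
cv2.imwrite('pics/w13.png',cv2.resize(im[150:300,180:380],None,fx=4,fy=4,interpolation=cv2.INTER_CUBIC))
im=snapshot('scene')[:,:,::-1]
cv2.imwrite('pics/s13.png',cv2.resize(im[200:340,230:370],None,fx=4,fy=4,interpolation=cv2.INTER_CUBIC))
E
```

```text
tilt x-axis [ 0.012 -0.014 -1.   ] jaw now -108.38 delta cm [ 1.35 -0.13  0.26] yaw rad -0.0066 q7 -1.664 F [-0.1   0.57 -1.14] t 16.2667 op 0.22168689253368262
```

View pics/w13.png

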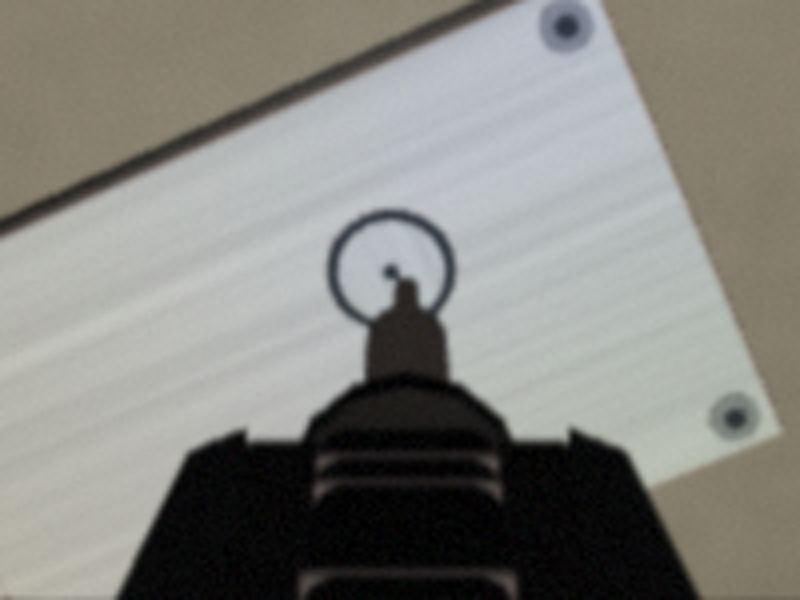

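View pics/s13.png

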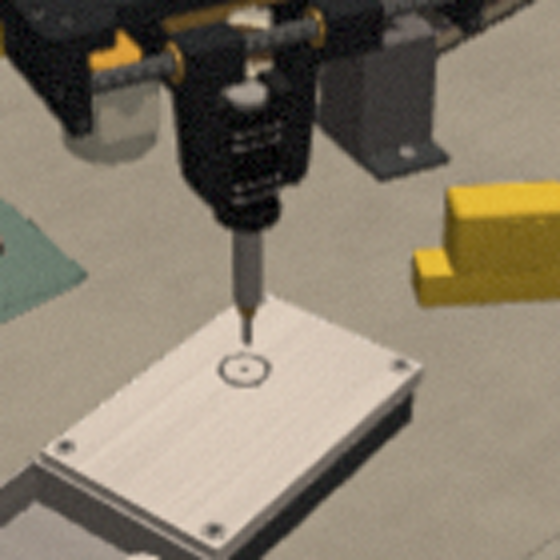

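```bash
python3 - <<'E'
from h import *
pw=camera_params('wrist');ps=camera_params('scene')
fw=lambda l:[np.array(l)/4+[180,150]-.38]; fs=lambda l:[np.array(l)/4+[230,200]-.38]
for z in (.036,.04,.043): print(z,p2w(pw,fw((405,284)),z).round(4)[0],p2w(ps,fs((247,344)),z).round(4)[0])
r1=p2w(pw,fw((391,271)),.03)[0];r2=p2w(ps,fs((244,369)),.03)[0];print('ring',r1.round(4),r2.round(4))
s=get_state();Rm=R.from_quat(s['eef_rot'])
t=p2w(pw,fw((405,284)),.040)[0]
print('tool shift',Rm.inv().apply(np.r_[(r1-t)[:2],-.009])*100)
E
```

```text
0.036 [ 0.4948 -0.0876  0.036 ] [ 0.5005 -0.094   0.036 ]
0.04 [ 0.4962 -0.0881  0.04  ] [ 0.4968 -0.0902  0.04  ]
0.043 [ 0.4973 -0.0884  0.043 ] [ 0.4941 -0.0874  0.043 ]
ring [ 0.4957 -0.0855  0.03  ] [ 0.4949 -0.0864  0.03  ]
tool shift [ 0.8955157  -0.23748205  0.14783617]
```

Emit:
apply_moves --pt "0 -0.22 0.1" --pt "0.3 -0.22 0.1" --pt "0.5 -0.22 0.1" --pt "0.7 -0.22 0.1" --pt "0.7 -0.22 0.1" --pt "0.7 -0.22 0.1" --yaw '[0,0,0,0,0,0]' --gripper '[10,10,10,10,10,10]'

```text
clock: 16.87
tool_pos: [0.4976, -0.0868, 0.127]
eef_rot: [0.704, -0.117, -0.692, -0.109]
contact_force: [0.3, 0.3, -1.2]
opening: 0.223
```

Emit:
apply_moves --pt "0.1 0 0" --pt "0.2 0 0" --pt "0.2 0 0" --pt "0.2 0 0" --yaw '[0,0,0,0]' --gripper '[10,10,10,10]'

```text
clock: 17.2
tool_pos: [0.4976, -0.0868, 0.125]
eef_rot: [0.703, -0.117, -0.693, -0.109]
contact_force: [0.8, 0.2, -0.7]
opening: 0.22
```

```bash
python3 - <<'E'
from h import *
goal([.4955,-.0872,.12],72)
im=snapshot('wrist')[:,:,::-1]
cv2.imwrite('pics/w14.png',cv2.resize(im[150:300,180:380],None,fx=4,fy=4,interpolation=cv2.INTER_CUBIC))
im=snapshot('scene')[:,:,::-1]
cv2.imwrite('pics/s14.png',cv2.resize(im[200:340,230:370],None,fx=4,fy=4,interpolation=cv2.INTER_CUBIC))
E
```

```text
tilt x-axis [ 0.013 -0.014 -1.   ] jaw now -108.37 delta cm [0.49 0.1  0.2 ] yaw rad -0.0065 q7 -1.665 F [ 0.76  0.18 -0.72] t 17.2 op 0.21981042075400367
```

View pics/w14.png

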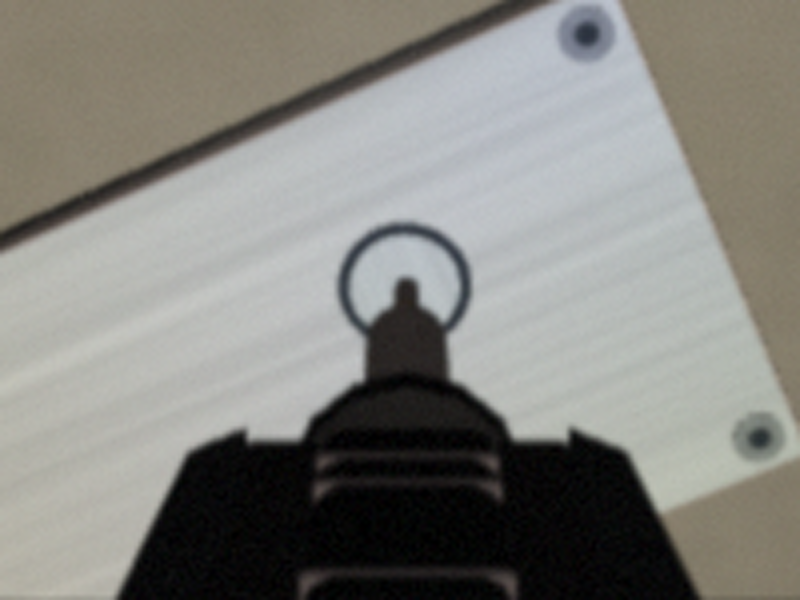

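View pics/s14.png

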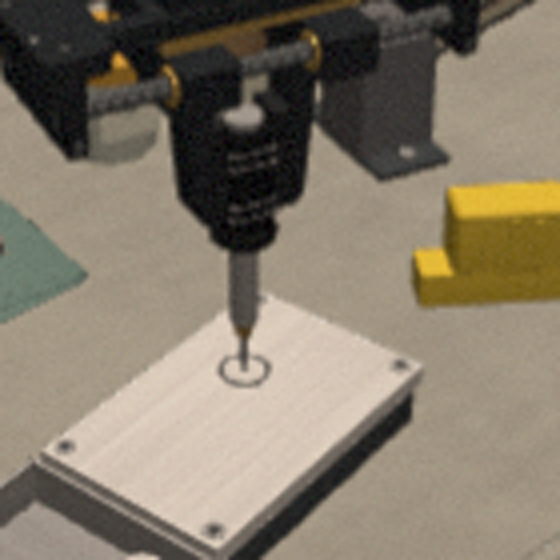

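The tip covers the ring's centre in both views and is just above the plate. I'll step down and watch the force.

Emit:
apply_moves --pt "0.1 0 0" --pt "0.15 0 0" --pt "0.15 0 0" --pt "0.15 0 0" --yaw '[0,0,0,0]' --gripper '[10,10,10,10]'

```text
clock: 17.63
tool_pos: [0.4977, -0.0869, 0.1235]
eef_rot: [0.704, -0.117, -0.692, -0.109]
contact_force: [-0.5, -0.0, -0.2]
opening: 0.223
```

Emit:
apply_moves --pt "0.1 0 0" --pt "0.15 0 0" --pt "0.15 0 0" --pt "0.15 0 0" --yaw '[0,0,0,0]' --gripper '[10,10,10,10]'

```text
clock: 17.97
tool_pos: [0.4978, -0.0869, 0.122]
eef_rot: [0.704, -0.117, -0.692, -0.109]
contact_force: [0.8, 0.1, 0.8]
opening: 0.222
```

Emit:
apply_moves --pt "0.1 0 0" --pt "0.1 0 0" --pt "0.1 0 0" --yaw '[0,0,0]' --gripper '[10,10,10]'

```text
clock: 18.22
tool_pos: [0.4978, -0.0869, 0.121]
eef_rot: [0.704, -0.117, -0.692, -0.109]
contact_force: [-0.2, -0.4, 0.6]
opening: 0.22
```

Emit:
apply_moves --pt "0.1 0 0" --pt "0.2 0 0" --pt "0.25 0 0" --pt "0.25 0 0" --pt "0.25 0 0" --pt "0.25 0 0" --yaw '[0,0,0,0,0,0]' --gripper '[10,10,10,10,10,10]'

```text
clock: 18.72
tool_pos: [0.4978, -0.087, 0.1186]
eef_rot: [0.704, -0.117, -0.692, -0.109]
contact_force: [-0.1, 0.2, 3.2]
opening: 0.221
```

```bash
python3 - <<'E'
from h import *
F=[]
goal([.4955,-.0872,.12],72)
im=snapshot('wrist')[:,:,::-1]
cv2.imwrite('pics/w15.png',cv2.resize(im[150:300,180:380],None,fx=4,fy=4,interpolation=cv2.INTER_CUBIC))
im=snapshot('scene')[:,:,::-1]
cv2.imwrite('pics/s15.png',cv2.resize(im[230:310,260:320],None,fx=7,fy=7,interpolation=cv2.INTER_CUBIC))
for i in range(10):
    F.append(get_state()['contact_force'][2]); snapshot('top')
print(np.mean(F),np.std(F),get_state()['tool_pos'],get_state()['clock'])
E
```

```text
tilt x-axis [ 0.014 -0.014 -1.   ] jaw now -108.38 delta cm [-0.15  0.1   0.21] yaw rad -0.0066 q7 -1.664 F [-0.08  0.2   3.15] t 18.7167 op 0.2208105310580271
1.8211285288416665 0.5160799625028584 [ 0.49783439 -0.08693415  0.1185282 ] 19.3167
```

View pics/w15.png

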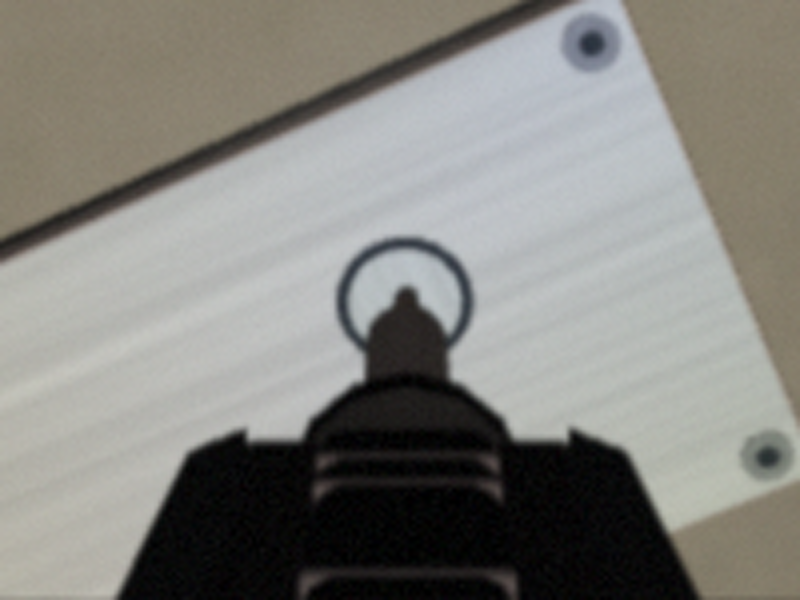

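View pics/s15.png

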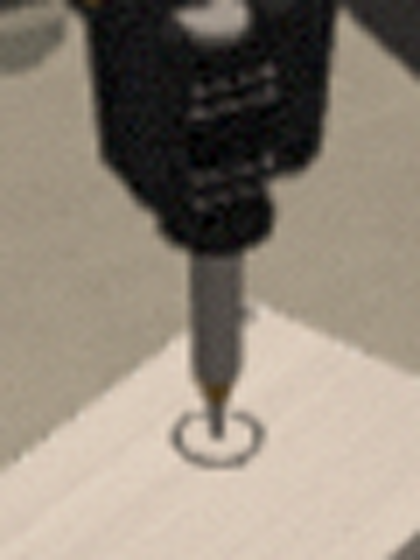

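Net push is about 2.9 N, which is about 5 mm of plunger travel, and the tip is about 1.5 mm from the ring's centre. One last overview before handing in.

```bash
python3 - <<'E'
from h import *
im=snapshot('scene')[:,:,::-1]
cv2.imwrite('pics/s16.png',im)
print(get_state()['tool_pos'],get_state()['contact_force'],get_state()['clock'])
E
```

```text
[ 0.49786844 -0.08693919  0.11854525] [-0.16924008 -0.6507782   1.55545727] 19.3667
```

View pics/s16.png

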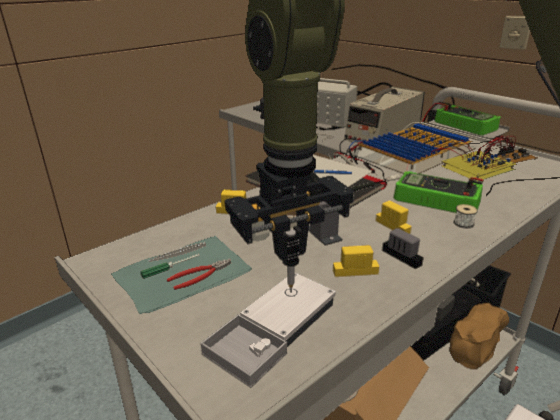

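The picture shows the chips in the tray at (260,345), the block standing at (403,247) and the probe in the ring at (291,292). I'm handing in.

```bash
python3 -c "
from plant import *
print(finish_job())"
```

```text
the job is handed in; nothing more can be done
None
```

I swept all three offcuts into the tray with the black and grey scraper and set the block back upright near where it first stood. I then took the probe from its stand and handed the job in at about 19.4 s, still holding it pressed in the ring.

**Last checks:**
- **Plate and tray:** the plate is empty and all three offcuts lie in the tray.
- **Scraper block:** it stands on the worktop, clear of the plate, tray and stand.
- **Probe tip:** it is about 1.5 mm from the ring's centre. The inside radius is 9 mm.
- **Push:** the net force is about 2.9 N, averaged over noisy readings. By force the tip is pushed in about 5.6 mm, and by height about 4.8 mm. They disagree slightly, but both are well short of the 12 mm stop.

**Less than ideal:**
- **Tool tilt:** it drifted to about 1° off vertical. It changed by only about 0.2° after I gripped the probe.
- **Contact forces:** setting the block down gave about 11 N upward. The first grasp gave about 8 N upward for a reason I did not identify. Both are well below the limits.
- **Cup and tape:** nothing came near them, but the gripper hid both in the last picture, so I did not confirm them there.

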